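# Brush out, load and lock a battery dock

## Robot

A 6-joint arm with a two-finger parallel gripper is mounted at the origin on a cart in front of the work surface, level with it; the furniture and walls round the work are solid. World frame = base frame: x ahead of the robot, y to its left, z up, the work surface at z = 0. Lengths are in m, angles in rad, forces in N, time in s.
With the tool pointing down it reaches from about 0.25 to 0.8 m from the base axis. Payload 8.5 kg.
Tool frame: the origin (TCP) lies on the centre line of the jaws, within the pads' length; the fingertips stand bot.tip_reach ahead of it and the grasp point (between the pads) lies 3 mm ahead of it (bot.tip_reach is the distance from the TCP to the fingertips, in m); z points along the fingers, y is the line along which they close (so a half turn about z gives the same grasp; the last joint's range is limited). The gripper opens to 85 mm and grips with 20 to 120 N. Pads are 22 mm wide; open, the fingers measure 114 mm over their backs; the gripper's body (76 mm by 85 mm) begins 54 mm behind the grasp point. The pads swing forward as they close: fully open they stand 13 mm farther back than shut.
Start: joints at [-1.299, 0.238, -0.013, 1.319, 0, 1.571], TCP at [0.141, -0.506, 0.253] pointing down, gripper open.
Joint ranges: [-2.66, 2.66], [-1.03, 1.9], [-1.14, 1.46], [-1.82, 2.27], [-1.45, 1.34], [-3.14, 3.14]. Speed limits (rad/s): [2.22, 2.22, 2.79, 3.14, 3.14, 3.14].

## Interface

Orientations are given as a unit quaternion [x, y, z, w].
In Python, from plant import bot, status, imaging, workorder gives the robot as it stands. Calls block until the motion is done:
- bot.move_to(position, orientation): joint-space move of the TCP to a pose.
- bot.move_l(position, rotation=None, speed=0.15): straight line of the TCP; rotation=None keeps the orientation; speed is the mean speed in m/s.
- bot.move_j(angles): joint-space move.
- bot.gripper_open() and bot.gripper_close(strength=None): open the fingers fully, or close them until they stop; strength is the grip in N (None keeps the last).
- bot.sleep(seconds).
- bot.ik(position, orientation): joint angles nearest the present ones, or None.
- status.sense(): the state.
- imaging.camera(name): name is "scene" or "top" or "wrist"; returns (picture, depth): 400x640x3 uint8, blue, green, red; 400x640 float32, m along the optical axis (not along the pixel's ray), 0 where there is no reading.
- imaging.get_calibration(name): a dict with "intrinsics" (3x3 intrinsics, pixels), "distortion" ([k1, k2, p1, p2, k3] as OpenCV has them; the pictures are not rectified), "R" (3x3) and "t" (3): a world point X has camera coordinates R X + t. Camera axes: x right, y down, z forward; pixel columns grow to the right and rows downward; lengths in m; the calibration is good to about 2 mm. A picture is of the moment at which its call begins: read the wrist's pose just before it. get_calibration takes no time and is no camera call; for the wrist camera it gives the pose at the moment of the call.
A pose or a line that the arm cannot do raises bot.Unreachable and nothing moves.
- workorder.job_done(): hands the job in; it is judged then, once.
Trained networks look in the newest picture that a camera, given by its name, has taken for a name from the list of things; names that differ only in an ending like _2 or _b are one class to them, and where a whole thing is asked for, a point or a joint stands for the part that bears it (a point fixed in the world has none). Each returns a list of dicts, best first, with "conf" (0 to 1); they miss things now and then, are a little off and sometimes report something else, mostly with a low value. They report only what shows in the picture. A call takes as long as a camera call. They do not tell look-alikes from the thing itself.
- imaging.find_in(camera, label): "centre" ([x, y, z] in m, in the coordinates of the camera as it stood for that picture, good to about 4 mm: the middle of the surface that is visible of it).
The state is a dict: "t": time; "joint_positions": joint angles; "dq": joint speeds; "joint_torque": joint torques, N m; "eef_pos": TCP position; "eef_rot": TCP orientation; "wrist_force": force on the tool from outside, world axes, zero at the start; "ft_torque": the same for the moment, N m; "grip_width": finger opening in m; "grip_force": force on a finger pad.
Only numpy, scipy, OpenCV 4.12 (cv2) and the standard library are available. Lean on these libraries where they do the work, as an engineer would, in place of code of your own. Each camera call takes 0.05 s, during which the arm holds its last target. There are 200 camera calls.

## Task

Bring the charging dock into service. First take the brush from the stand and brush out the bore in the dock's boss with two full strokes, going right to the bottom and drawing well up between, and put the brush back into its own hole of the stand. Then load every battery pack into the dock, one to a bay: hook the pack's tongue under the dock's steel lip, then swing its other end down until the pack lies flat and fully home on the bay floor. Last, when all packs are in, drop the steel interlock rod from the stand into the bore until it bottoms out; do not knock over the glass jar or the black bottle.

Things in the scene. Friction and masses are not known exactly. Their poses are not given: they have to be found in the camera images.
- dock: fixed grey charging dock, plate 146 x 222 x 8 mm (x, y, z). Origin on the table under the middle bay; x towards the lip (the robot's right), y along the row of bays, z up. Three bays, each x -62 to +62 mm, 48 mm wide, at y -56, 0, +56; floor 8 mm above the table. Near wall 13 mm and ribs between bays 11 mm above the floor. At its +y end a 38 mm square boss, 58 mm high
- lip_edge (a point): middle of the lower near edge of the steel lip that runs over the far end of all bays: the lip reaches from here (x +46 mm in the dock) 16 mm back to the end wall of the bays (x +62), 14 mm clear above the bay floor; its top is 27 mm above the table
- bay_1 (a point): on the floor of the bay nearest the robot (y -56 mm): where the origin of a seated pack lies (3 mm play each way along x and y); axes as the dock's
- bay_2 (a point): the same for the middle bay
- bay_3 (a point): the same for the farthest bay (y +56 mm), next to the boss
- bore_bottom (a point): middle of the floor of the blind 17 mm bore in the boss, 16 mm above the table, 42 mm below the chamfered mouth; at x -20, y +110 mm in the dock; z up
- pack_1: yellow battery pack, 0.32 kg. Block 90 x 42 x 26 mm (x, y, z); a tongue 34 mm wide, 6 mm thick at the underside sticks out 28 mm at the +x end (tip at x = 73 mm). On top a black ribbed grip 50 x 16 mm (x, y), 26 to 50 mm above the underside: grip across the 16 mm. Origin: middle of the block's underside; z up. Tilted 0.12 to 0.35 rad, tongue down, it passes under the lip; may be absent
- pack_2: the same as pack_1; may be absent
- pack_3: the same as pack_1; may be absent
- rod: steel interlock rod, 118 mm long, 0.11 kg: shaft of 14 mm diameter for 72 mm, a collar of 24 mm diameter and 6 mm thickness, then a handle 16 mm square and 40 mm long (its flats square to x and y). Origin at the middle of the lower tip, z up along the rod; starts upright, a little loose, in its stand
- rod_stand: fixed aluminium block 60 x 106 x 36 mm with two chamfered blind holes, 28 mm deep, floors 8 mm above the table: 17 mm wide at y = +27 mm for the rod, 14 mm wide at y = -27 mm for the brush; origin at the middle of its underside. Behind it, right of the dock, a fixed clear tub with walls 130 mm high: carry things over it
- brush: round bore brush, 120 mm long, 0.06 kg: stiff black bristle head of 13 mm diameter (11 mm core) and 45 mm length, thin steel neck, light wooden handle 16 mm square from 78 to 120 mm (flats square to x and y). Origin at the middle of the lower tip, z up along the brush; starts upright, a little loose, in the stand
- brush_hole (a point): middle of the floor of the brush's own hole in the stand; z up
- nut_jar: bystander: glass jar with white lid, 56 mm across, 70 mm high, origin under its middle; must not be knocked over
- black_bottle: bystander: black bottle with pale cap, 58 mm across, 100 mm high, origin under its middle; must not be knocked over
There are look-alikes about, which are no part of the job. What is shaped like the rod but orange is not meant.

How it is judged:
By the outcome, as a careful person would: the job done as asked, in the order asked, and still so for the second after the job is handed in, with the robot touching nothing.
Of pack_1, pack_2, pack_3 only 2 to 3 are there at a start; the rules pass over those that are not, and their reading is None.
At some moment in a run one of pack_1, pack_2, pack_3 may be knocked a few centimetres aside while the robot is not near it.
It also fails if it takes over 200 s, if anything falls off the work surface, if the arm or the gripper's body presses on something with over 40 N, if the wrist force passes 120 N, or if a joint passes its speed limit or range.

## Working session

There is one attempt and no reset: what is moved stays moved. The work goes in short steps, each a Python script; the robot and the scene stay as the last script left them, time stands still between calls to the robot, and variables do not carry over. Pictures are saved under pics/ and viewed, at most 14 in all, crops included, and the job is handed in when it is done.

```bash
ls; mkdir -p pics; cat > h.py <<'E'
import numpy as np, cv2
from scipy.spatial.transform import Rotation as R
from plant import bot, status, imaging, workorder
def cam(n, save=None):
    c=imaging.get_calibration(n); p,d=imaging.camera(n)
    if save: cv2.imwrite('pics/'+save,p)
    return p,d,c
def w(c,pc): return np.array(c['R']).T@(np.array(pc)-np.array(c['t']))
def cloud(d,c):
    K=np.array(c['intrinsics']);h,wd=d.shape
    u,v=np.meshgrid(np.arange(wd),np.arange(h))
    pts=np.stack([u,v],-1).reshape(-1,1,2).astype(np.float32)
    n=cv2.undistortPoints(pts,K,np.array(c['distortion'])).reshape(h,wd,2)
    P=np.dstack([n*d[...,None],d]); X=(P-np.array(c['t']))@np.array(c['R'])
    X[d<=0]=np.nan
    return X
def px(c,X):
    r,_=cv2.Rodrigues(np.array(c['R']));return cv2.projectPoints(np.array(X,float).reshape(-1,1,3),r,np.array(c['t']),np.array(c['intrinsics']),np.array(c['distortion']))[0].reshape(-1,2)
E
python3 - <<'E'
from h import *
print(status.sense(), bot.tip_reach)
for n in ['scene','top']:
    p,d,c=cam(n,n+'0.png'); X=cloud(d,c); np.save(n+'0.npy',X)
    print(n,w(c,[0,0,0]).round(3))
    for l in ['dock','pack_1','rod','brush','rod_stand','nut_jar','black_bottle','lip_edge']:
        for f in imaging.find_in(n,l):
            q=w(c,f['centre']); print(l,round(f['conf'],2),q.round(3),px(c,q).round()[0])
E
```

```text
pics
{'t': 0.0, 'joint_positions': array([-1.29901686e+00,  2.38804039e-01, -1.42537808e-02,  1.31919855e+00,
        9.14151692e-06,  1.57081257e+00]), 'dq': array([ 1.67189854e-03, -9.63741428e-04, -2.60910659e-04, -3.37950931e-05,
        5.08534998e-05,  2.30752208e-04]), 'joint_torque': array([-8.85323407e-04, -5.38773859e+01,  3.46437979e+01,  1.84847001e-02,
        7.76872821e-05, -9.74695610e-06]), 'eef_pos': array([ 0.14083408, -0.50536095,  0.25266558]), 'eef_rot': array([ 9.90782026e-01,  1.35463808e-01, -9.43748926e-05, -7.23911762e-04]), 'wrist_force': array([ 0.7623126 , -0.33796665, -0.60516398]), 'ft_torque': array([ 0.03536269, -0.03101186,  0.01836364]), 'grip_force': 0.0, 'grip_width': 0.08521298485706673} 0.022
scene [ 0.159 -0.766  0.581]
dock 0.74 [ 0.619 -0.033  0.013] [314. 203.]
pack_1 0.93 [0.412 0.152 0.029] [198. 186.]
pack_1 0.56 [0.415 0.028 0.025] [219. 212.]
rod 0.9 [ 0.41  -0.273  0.094] [283. 268.]
rod 0.69 [ 0.411 -0.111  0.081] [242. 224.]
rod 0.61 [ 0.413 -0.185  0.08 ] [261. 245.]
brush 0.98 [ 0.405 -0.324  0.102] [296. 284.]
rod_stand 0.72 [ 0.403 -0.316  0.037] [293. 311.]
nut_jar 0.94 [ 0.781 -0.023  0.053] [368. 168.]
nut_jar 0.38 [0.418 0.029 0.027] [220. 211.]
black_bottle 0.85 [0.523 0.2   0.063] [232. 154.]
lip_edge 0.82 [ 0.618 -0.032  0.019] [313. 200.]
top [ 0.401 -0.056  0.958]
dock 0.59 [ 0.621 -0.028  0.008] [309. 187.]
pack_1 0.79 [0.427 0.035 0.025] [284. 261.]
pack_1 0.77 [0.417 0.163 0.024] [233. 265.]
rod 0.53 [ 0.419 -0.183  0.117] [376. 263.]
brush 0.45 [ 0.406 -0.316  0.117] [435. 269.]
rod_stand 0.62 [ 0.403 -0.286  0.033] [412. 270.]
rod_stand 0.52 [ 0.622 -0.033  0.006] [311. 187.]
nut_jar 0.84 [ 0.786 -0.01   0.071] [302. 119.]
nut_jar 0.34 [ 0.623 -0.025  0.01 ] [308. 186.]
black_bottle 0.94 [0.524 0.206 0.095] [210. 218.]
lip_edge 0.89 [ 0.623 -0.031  0.007] [311. 186.]
lip_edge 0.18 [ 0.414 -0.26   0.112] [410. 265.]
```

View pics/scene0.png

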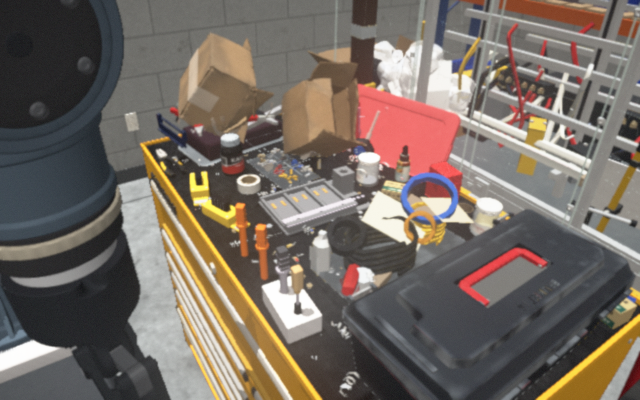

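View pics/top0.png

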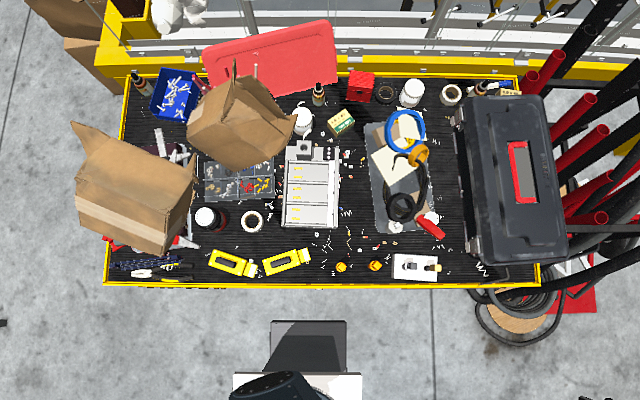

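The scene shows the dock at centre (top px 310,187), with the boss at its far end. Two yellow packs lie on the left (233,265 and 284,261). Two orange decoy rods stand at (341,267) and (376,266), the white stand is at (415,267), and the black bottle is at (207,217). I'll go closer with the wrist camera.

```bash
python3 - <<'E'
from h import *
q=[1,0,0,0]
def at(x,y,z,name,q=R.from_quat([1,0,0,0])):
    for a in (90,0,-90,180):
        o=(R.from_euler('z',a,degrees=True)*q).as_quat()
        s=bot.ik([x,y,z],o)
        if s is not None:break
    print(name,a,np.round(s,2))
    bot.move_to([x,y,z],o)
    p,d,c=cam('wrist',name+'.png'); np.save(name+'.npy',cloud(d,c)); np.save(name+'_c.npy',c,allow_pickle=True)
    print(w(c,[0,0,0]).round(3))
    for l in ['pack_1','rod','brush','rod_stand','brush_hole','dock','bore_bottom']:
        for f in imaging.find_in('wrist',l):
            e=w(c,f['centre']); print(l,round(f['conf'],2),e.round(3),px(c,e).round()[0])
at(0.40,-0.27,0.40,'w_stand')
at(0.45,0.06,0.42,'w_pack')
at(0.60,-0.03,0.42,'w_dock')
a=[cv2.imread(f'pics/{n}.png') for n in ('w_stand','w_pack','w_dock')]
cv2.imwrite('pics/m.png',cv2.resize(np.vstack([np.hstack(a[:2]),np.hstack([a[2],cv2.resize(cv2.imread('pics/top0.png')[100:290,150:454],(640,400))])]),(800,500),interpolation=cv2.INTER_AREA))
print(status.sense()['t'])
E
```

```text
w_stand 90 [-0.59  0.16  0.26  1.67  0.    0.98]
[ 0.399 -0.19   0.52 ]
rod 0.91 [ 0.408 -0.111  0.116] [334.  18.]
rod 0.89 [ 0.413 -0.262  0.125] [338. 153.]
rod 0.79 [ 0.414 -0.187  0.12 ] [339.  88.]
brush 0.86 [ 0.409 -0.317  0.117] [334. 194.]
rod_stand 0.75 [ 0.408 -0.293  0.036] [332. 163.]
dock 0.94 [ 0.617 -0.087  0.027] [486.  14.]
bore_bottom 0.83 [ 0.62  -0.087  0.031] [490.  13.]
w_pack 90 [0.13 0.11 0.25 1.71 0.   1.7 ]
[0.45 0.14 0.54]
pack_1 0.95 [0.427 0.039 0.027] [312. 158.]
pack_1 0.94 [0.418 0.169 0.027] [305.  71.]
rod 0.75 [ 0.414 -0.26   0.095] [306. 341.]
rod 0.64 [ 0.415 -0.181  0.087] [305. 298.]
rod 0.63 [ 0.409 -0.099  0.087] [300. 253.]
brush 0.56 [ 0.411 -0.315  0.091] [305. 363.]
rod_stand 0.65 [ 0.421 -0.275  0.038] [311. 325.]
brush_hole 0.72 [ 0.422 -0.276  0.033] [312. 324.]
dock 0.74 [ 0.42  -0.277  0.036] [311. 325.]
dock 0.63 [ 0.621 -0.025  0.006] [426. 192.]
bore_bottom 0.65 [ 0.623 -0.025  0.012] [428. 193.]
w_dock 90 [-0.05  0.4   0.65  1.82  0.    1.52]
[0.6  0.05 0.54]
pack_1 0.88 [0.431 0.036 0.027] [216. 102.]
rod 0.93 [ 0.421 -0.183  0.091] [211. 252.]
rod 0.56 [ 0.411 -0.102  0.088] [199. 201.]
rod_stand 0.77 [ 0.437 -0.269  0.032] [236. 279.]
brush_hole 0.8 [ 0.436 -0.269  0.032] [236. 279.]
dock 0.74 [ 0.617 -0.03   0.006] [337. 143.]
bore_bottom 0.94 [ 0.617 -0.029  0.01 ] [338. 142.]
5.5167
```

View pics/m.png

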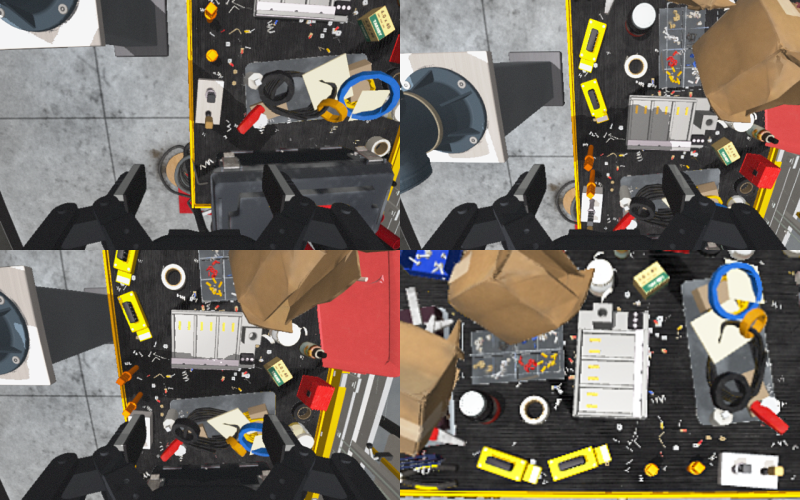

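The wrist view shows two packs (tongues towards -y), the stand with brush and rod, and the dock with a clean top. No third pack is visible. Next I'll fit poses from depth.

```bash
cat >> h.py <<'E'
def rect(X,m):
    """minAreaRect of world points under mask -> centre, long side, short side, yaw of long side, n, median z"""
    P=X[m]; P=P[np.isfinite(P[:,0])]
    if len(P)<8: return None
    (cx,cy),(a,b),t=cv2.minAreaRect((P[:,:2]*1000).astype(np.float32))
    if a<b: a,b,t=b,a,t+90
    return [round(float(v),4) for v in (cx/1000,cy/1000,a/1000,b/1000,np.radians((t+90)%180-90),len(P),np.median(P[:,2]))]
def near(X,x,y,rx,ry,z0,z1):
    return (abs(X[...,0]-x)<rx)&(abs(X[...,1]-y)<ry)&(X[...,2]>z0)&(X[...,2]<z1)
E
python3 - <<'E'
from h import *
S={n:np.load(n+'.npy') for n in ('top0','w_stand','w_pack','w_dock')}
for n,X in S.items():
    print(n, 'px mm', np.nanmedian(np.linalg.norm(np.diff(X[100:200,250:400],axis=1),axis=-1)).round(4))
    print(' table z', np.nanmedian(X[...,2][near(X,.5,-.05,.05,.3,-.01,.006)]).round(4))
    for l,a in dict(pk1grip=(.418,.166,.06,.06,.043,.06),pk1blk=(.418,.166,.07,.08,.018,.034),pk2grip=(.427,.037,.06,.06,.043,.06),pk2blk=(.427,.037,.07,.085,.018,.034),
        rod=(.412,-.262,.03,.03,.115,.14),brush=(.409,-.317,.03,.03,.115,.14),stand=(.41,-.29,.05,.08,.028,.045),
        boss=(.735,-.01,.05,.05,.05,.066),lip=(.62,-.09,.15,.035,.0235,.033),rim=(.62,-.03,.14,.1,.016,.033),dockall=(.62,-.03,.15,.1,.0045,.035)).items():
        print(' ',l,rect(X,near(X,*a)))
X=S['top0']
m=near(X,.7,.05,.2,.25,.1,.6); print('tall near dock', [ (y,np.nanmax(np.where(near(X,.7,y,.15,.02,.03,.6),X[...,2],0)).round(3), (np.nanmin(X[...,0][near(X,.7,y,.15,.02,.1,.6)]).round(3) if near(X,.7,y,.15,.02,.1,.6).any() else None)) for y in (-.08,-.04,0,.04,.08,.12,.16,.2)])
# height map along bay direction
X=S['w_dock']
E
```

```text
top0 px mm 0.0033
 table z -0.0004
  pk1grip [0.4384, 0.176, 0.0545, 0.048, -0.1519, 136.0, 0.0492]
  pk1blk [0.4182, 0.1562, 0.1372, 0.0504, 1.3915, 463.0, 0.0254]
  pk2grip [0.4243, 0.0418, 0.0494, 0.0161, -1.2283, 137.0, 0.0494]
  pk2blk [0.4244, 0.0422, 0.0907, 0.042, -1.2482, 474.0, 0.0254]
  rod [0.4125, -0.2643, 0.0156, 0.0134, 1.5622, 56.0, 0.1255]
  brush [0.4088, -0.3197, 0.0156, 0.0112, 1.5491, 50.0, 0.1273]
  stand [0.4103, -0.2919, 0.1069, 0.0605, 1.4884, 852.0, 0.0356]
  boss [0.7396, -0.0113, 0.0901, 0.0422, 0.0059, 255.0, 0.0576]
  lip [0.6414, -0.0998, 0.2542, 0.0511, -0.0046, 723.0, 0.0275]
  rim [0.6153, -0.0286, 0.2205, 0.1747, 0.1552, 1570.0, 0.0227]
  dockall [0.6203, -0.0293, 0.2993, 0.1986, -0.0, 4417.0, 0.0096]
w_stand px mm 0.0027
 table z -0.0004
  pk1grip None
  pk1blk None
  pk2grip None
  pk2blk None
  rod [0.4131, -0.2677, 0.0162, 0.0159, 1.4731, 184.0, 0.1253]
  brush [0.4086, -0.3207, 0.0156, 0.0154, 1.5611, 172.0, 0.1272]
  stand [0.411, -0.295, 0.1069, 0.0602, 1.4949, 2269.0, 0.0358]
  boss None
  lip [0.641, -0.1017, 0.2581, 0.0482, -0.0359, 2907.0
[... 1141 characters left out ...]
None
  brush None
  stand [0.4118, -0.2939, 0.1087, 0.0593, 1.5184, 414.0, 0.0358]
  boss [0.7402, -0.0153, 0.0902, 0.0383, -0.0354, 743.0, 0.0574]
  lip [0.6412, -0.1029, 0.2568, 0.0498, -0.0355, 1837.0, 0.0274]
  rim [0.6231, -0.0309, 0.2159, 0.2022, -0.0325, 4253.0, 0.0206]
  dockall [0.6311, -0.0287, 0.2775, 0.1989, 0.017, 11951.0, 0.0086]
tall near dock [(-0.08, np.float64(0.043), None), (-0.04, np.float64(0.074), None), (0, np.float64(0.147), np.float64(0.698)), (0.04, np.float64(0.185), np.float64(0.671)), (0.08, np.float64(0.233), np.float64(0.663)), (0.12, np.float64(0.282), np.float64(0.663)), (0.16, np.float64(0.256), np.float64(0.665)), (0.2, np.float64(0.25), np.float64(0.551))]
```

```bash
cat >> h.py <<'E'
from scipy.optimize import minimize
def fitmodel(Xs,p0,boxes,zt=.006):
    """fit pose (x,y,yaw) so that points inside model boxes (x0,x1,y0,y1,z) have height z; robust"""
    P=np.vstack([X.reshape(-1,3) for X in Xs]); P=P[np.isfinite(P[:,0])]
    P=P[np.linalg.norm(P[:,:2]-np.array(p0[:2]),axis=1)<.2]
    def cost(p):
        c,s=np.cos(p[2]),np.sin(p[2]); d=P[:,:2]-p[:2]; u=d[:,0]*c+d[:,1]*s; v=-d[:,0]*s+d[:,1]*c; J=0
        for x0,x1,y0,y1,z in boxes:
            # soft-edged membership
            g=1/(1+np.exp(-np.minimum(np.minimum(u-x0,x1-u),np.minimum(v-y0,y1-v))/.0007))
            J+= (g*(np.clip(abs(P[:,2]-z)/zt,0,1)-.5)).sum()
        return J
    return min((minimize(cost,np.array(p0)+[0,0,a],method='Nelder-Mead',options=dict(initial_simplex=np.array(p0)+[0,0,a]+np.array([[0,0,0],[.006,0,0],[0,.006,0],[0,0,.05]]))) for a in (-.05,.05)),key=lambda r:r.fun)
DOCK=[(-.062,.045,y-.0235,y+.0235,.008) for y in (-.056,0,.056)]+[(.046,.062,-.08,.08,.027)]+[(-.039,-.001,.091,.129,.058)]
PACK=[(-.045,.045,.009,.021,.026),(-.045,.045,-.021,-.009,.026),(-.025,.025,-.008,.008,.05),(.046,.073,-.017,.017,.006)]
E
cat > t.py <<'E'
from h import *
S={n:np.load(n+'.npy') for n in ('top0','w_stand','w_pack','w_dock')}
for n in ('top0','w_pack','w_dock'):
    X=S[n]
    r=fitmodel([X],[.617,-.03,-1.57],DOCK); print(n,'dock',r.x.round(4),r.fun.round(1))
    for p0 in ([.424,.0403,-1.25],[.415,.165,-1.8],[.415,.165,-1.3]):
      for k in (0,np.pi):
        r=fitmodel([X],[p0[0],p0[1],p0[2]+k],PACK,.003); print('  pack',r.x.round(4),r.fun.round(1))
# ortho height map
H=np.zeros((350,500),np.float32)
for n in S:
    P=S[n].reshape(-1,3);P=P[np.isfinite(P[:,0])]
    r=((.85-P[:,0])*700).astype(int);c=((.35-P[:,1])*700).astype(int)
    ok=(r>=0)&(r<350)&(c>=0)&(c<500)
    np.maximum.at(H,(r[ok],c[ok]),P[ok,2])
I=cv2.applyColorMap(np.clip(np.sqrt(np.clip(H,0,.3)/.3)*255,0,255).astype(np.uint8),cv2.COLORMAP_JET)
cv2.imwrite('pics/hm.png',cv2.resize(I,(750,525)))
E
python3 t.py
```

```text
top0 dock [ 0.6046 -0.0299 -1.6054] -640.6
  pack [ 0.4247  0.0429 -1.2496] -14.1
  pack [0.4243 0.0442 1.8941] 37.2
  pack [ 0.4225  0.1808 -1.8856] -12.6
  pack [0.4224 0.1812 1.316 ] 53.8
  pack [ 0.4225  0.1808 -1.8855] -12.6
  pack [0.4224 0.1812 1.316 ] 53.8
w_pack dock [ 0.6036 -0.033  -1.6106] -1904.3
  pack [ 0.4321  0.0149 -1.1085] 222.1
  pack [0.4246 0.0326 1.9234] 2592.8
  pack [ 0.4217  0.1776 -1.875 ] -316.0
  pack [0.4212 0.1767 1.3028] -20.3
  pack [ 0.4217  0.1776 -1.875 ] -316.0
  pack [0.4212 0.1767 1.3029] -20.3
w_dock dock [ 0.6374 -0.0342 -1.5881] 8925.2
  pack [ 0.4219  0.0405 -1.2392] -190.9
  pack [0.4218 0.041  1.9002] 12.3
  pack [ 0.4201  0.1783 -1.8641] -114.9
  pack [0.4208 0.1793 1.2528] -35.3
  pack [ 0.4201  0.1783 -1.8641] -114.9
  pack [0.4052 0.2128 1.8682] -1.7h.py:37: RuntimeWarning: overflow encountered in exp
  g=1/(1+np.exp(-np.minimum(np.minimum(u-x0,x1-u),np.minimum(v-y0,y1-v))/.0007))
```

View pics/hm.png

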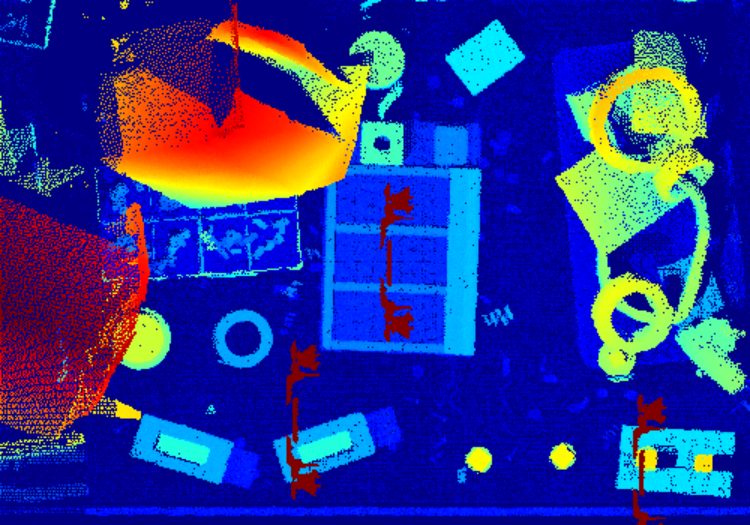

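The height map shows the dock with its boss and bore at (382,143). The cardboard box leans close to the boss's left side at (350,150), so I'll tilt the tool away from it. Both packs have their tongues to the right, and the two loads go in bays 1 and 2. I'll refit the dock and check reach.

```bash
cat >> h.py <<'E'
def O(psi,phi=0.): return (R.from_euler('z',psi)*R.from_euler('y',phi)*R.from_matrix(np.diag([1.,-1,-1]))).as_quat()
def clean(X,zmax=.15):
    X=X.copy(); X[~(X[...,2]<zmax)]=np.nan; return X
E
python3 - <<'E'
from h import *
S={n:clean(np.load(n+'.npy')) for n in ('top0','w_stand','w_pack','w_dock')}
D=[]
for n in ('top0','w_pack','w_dock'):
    for y0 in (-.03,-.036):
        r=fitmodel([S[n]],[.605,y0,-1.6],DOCK); print(n,'dock',r.x.round(4),r.fun.round(1))
    D.append(r.x)
    x=r.x; b=x[:2]+R.from_euler('z',x[2]).as_matrix()[:2,:2]@[-.02,.11]
    print('bore',b.round(4),rect(S[n],near(S[n],b[0],b[1],.024,.024,.05,.062)))
    for p0 in ([.424,.0403,-1.25],[.421,.178,-1.875]):
        r=fitmodel([S[n]],p0,PACK,.003); print('  pack',r.x.round(4),r.fun.round(1))
X=np.load('top0.npy')
for y in np.arange(-.02,.061,.01):
    print('y',round(y,3),[ (round(x,2),float(np.nanmax(np.append(X[...,2][near(X,x,y,.01,.005,-.1,.6)],-1)).round(3))) for x in (.66,.68,.7,.72,.74,.76,.78)])
d=np.mean(D,0);bs=d[:2]+R.from_euler('z',d[2]).as_matrix()[:2,:2]@[-.02,.11]
for nm,p,psi,phi in [('brush',[.4086,-.3207,.118],-1.6,.3),('brushup',[.4086,-.3207,.27],-1.6,.3),('boreup',[*bs,.27],-1.6,.3),('bore',[*bs,.11],-1.6,.3),('pk1',[.421,.178,.061],-1.875,0),('pk2',[.424,.0405,.061],-1.25,0),('bay2',[*(d[:2]),.08],-1.6,.25),('bay2',[*(d[:2]),.08],-1.6,0)]:
    s=bot.ik(p,O(psi,phi)); print(nm,None if s is None else np.round(s,2))
E
```

```text
top0 dock [ 0.6046 -0.0299 -1.6052] -643.7
top0 dock [ 0.6046 -0.0299 -1.6052] -643.7
bore [ 0.7152 -0.0137] [0.7151, -0.013, 0.0396, 0.0376, -0.0698, 199.0, 0.0578]
  pack [ 0.4247  0.0429 -1.2496] -14.1
  pack [ 0.4225  0.1808 -1.8856] -12.6
w_pack dock [ 0.6036 -0.0328 -1.6098] -1912.6
w_pack dock [ 0.6036 -0.0328 -1.6098] -1912.6
bore [ 0.7143 -0.0171] [0.7135, -0.0145, 0.0394, 0.0391, -0.0172, 569.0, 0.0575]
  pack [ 0.4234  0.0382 -1.2423] -250.5
  pack [ 0.4217  0.1775 -1.875 ] -316.0
w_dock dock [ 0.6037 -0.0321 -1.6078] -2416.9
w_dock dock [ 0.6037 -0.0321 -1.6078] -2416.9
bore [ 0.7143 -0.0162] [0.7137, -0.0143, 0.0383, 0.0371, 1.5278, 609.0, 0.0575]
  pack [ 0.4219  0.0405 -1.2392] -190.9
  pack [ 0.4201  0.1783 -1.8641] -114.9
y -0.02 [(0.66, 0.012), (0.68, 0.02), (0.7, 0.06), (0.72, 0.061), (0.74, 0.06), (0.76, 0.057), (0.78, 0.071)]
y -0.01 [(0.66, 0.011), (0.68, 0.02), (0.7, 0.061), (0.72, 0.059), (0.74, 0.058), (0.76, 0.072), (0.78, 0.072)]
y 0.0 [(0.66, 0.011), (0.68, 0.021), (0.7, 0.062), (0.72, 0.061), (0.74, 0.059), (0.76, 0.112), (0.78, 0.11)]
y 0.01 [(0.66, 0.01
[... 298 characters left out ...]
4), (0.78, 0.128)]
y 0.04 [(0.66, 0.023), (0.68, 0.144), (0.7, 0.144), (0.72, 0.162), (0.74, 0.115), (0.76, 0.107), (0.78, 0.146)]
y 0.05 [(0.66, 0.003), (0.68, 0.131), (0.7, 0.155), (0.72, 0.179), (0.74, 0.103), (0.76, 0.103), (0.78, 0.156)]
y 0.06 [(0.66, 0.116), (0.68, 0.138), (0.7, 0.168), (0.72, 0.194), (0.74, 0.19), (0.76, 0.09), (0.78, 0.157)]
brush [-0.78  0.45 -0.09  1.23  0.22 -2.35]
brushup [-0.78  0.37  0.18  1.59  0.22 -2.35]
boreup [-0.14  0.61  0.59  1.58  0.3  -1.69]
bore [-0.14  0.65  0.26  1.21  0.3  -1.69]
pk1 [ 0.4   0.28 -0.5   0.79  0.   -0.87]
pk2 [ 0.1   0.23 -0.57  0.77  0.   -1.8 ]
bay2 [-0.17  0.5  -0.1   1.01  0.25 -1.71]
bay2 [-0.05  0.48 -0.12  0.98  0.   -1.59]
```

```bash
cat > look.py <<'E'
from h import *
def look(tx,ty,h,psi,name):
    """put wrist camera about h above (tx,ty) looking down; tool x yaw psi"""
    o=O(psi); off=.08*np.array([np.cos(psi),np.sin(psi)])
    bot.move_to([tx-off[0],ty-off[1],h-.12],o); bot.sleep(.2)
    p,d,c=cam('wrist',name+'.png'); X=cloud(d,c); np.save(name+'.npy',X); return p,X,c
def hole(X,b,z0):
    m=near(X,b[0],b[1],.03,.03,z0-.004,z0+.004); r=rect(X,m)
    # hole: points inside far below the top
    q=np.array(r[:2]); h=X[(np.linalg.norm(X[...,:2]-q,axis=-1)<.013)&(X[...,2]<z0-.006)]
    return r,len(h)
if __name__=='__main__':
    for psi in (-1.6,1.54):
        p,X,c=look(.714,-.015,.36,psi,f'b{psi>0:d}')
        top=near(X,.714,-.015,.027,.027,.053,.0625); print('boss',rect(X,top))
        # image-based hole: project top-plane circle; pixels inside boss rect not at top height
        P=X[near(X,.714,-.015,.012,.012,-.01,.053)]; print(' hole pts',len(P), P[:,:2].mean(0).round(4), P[:,2].min().round(3))
        r=fitmodel([clean(X)],[.604,-.032,-1.607],DOCK); print(' dock',r.x.round(4),r.fun.round(0))
    for psi in (-1.6,1.54):
        p,X,c=look(.411,-.29,.40,psi,f's{psi>0:d}')
        for a in [(.412,-.267,.02,.02,.115,.14),(.4086,-.32,.02,.02,.115,.14),(.41,-.29,.05,.08,.028,.045)]: print(rect(X,near(X,*a)))
    print(status.sense()['t'])
    a=[cv2.imread(f'pics/{n}.png') for n in ('b0','b1','s0','s1')]
    cv2.imwrite('pics/m2.png',cv2.resize(np.vstack([np.hstack(a[:2]),np.hstack(a[2:])]),(800,500),interpolation=cv2.INTER_AREA))
E
python3 look.py
```

```text
boss [0.7138, -0.0144, 0.0383, 0.0368, -0.0305, 1613.0, 0.0576]
 hole pts 284 [ 0.7137 -0.0142] 0.013
 dock [ 0.6034 -0.032  -1.6015] -6785.0
boss [0.7141, -0.0146, 0.0383, 0.0374, -0.0312, 1658.0, 0.0576]
 hole pts 279 [ 0.7141 -0.0144] 0.014
 dock [ 0.6034 -0.0318 -1.6035] -6251.0
[0.4128, -0.2679, 0.0162, 0.0158, 1.5311, 392.0, 0.1254]
[0.4084, -0.3212, 0.0158, 0.0156, 1.5359, 448.0, 0.1272]
[0.4105, -0.2946, 0.1061, 0.0606, 1.4943, 4863.0, 0.0357]
[0.4132, -0.2676, 0.0166, 0.0159, 1.4984, 450.0, 0.1254]
[0.4089, -0.3214, 0.0161, 0.0158, 1.5248, 382.0, 0.1272]
[0.4108, -0.2948, 0.1059, 0.0605, 1.4899, 4730.0, 0.0357]
16.8667
```

View pics/m2.png

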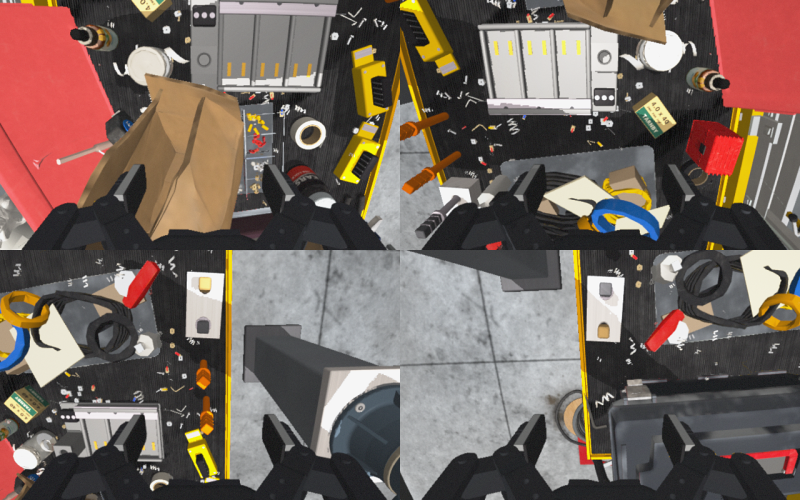

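The picture agrees with the fit: the bore is clean and visible, and the brush and rod are upright in the white stand. Next, take the brush and do the strokes.

```bash
cat >> h.py <<'E'
BORE=np.array([.7139,-.0146]); DK=np.array([.6034,-.032,-1.6025]); BR=np.array([.4087,-.3213]); ROD=np.array([.4131,-.2678]); PHI=.3
def G(g,psi,phi=0.):
    """TCP pose with the grasp point at g"""
    o=O(psi,phi); return np.array(g)-.003*R.from_quat(o).as_matrix()[:,2], o
def lin(g,psi,phi=0.,speed=.15): p,o=G(g,psi,phi); bot.move_l(p,o,speed)
def force(): return np.array(status.sense()['wrist_force'])
def descend(g,psi,phi,z1,step=.004,speed=.05,lim=8):
    """straight down from g to height z1; stops when the force change exceeds lim"""
    bot.sleep(.2); f0=force(); z=g[2]
    while z>z1+1e-6:
        z=max(z-step,z1); lin([g[0],g[1],z],psi,phi,speed); f=force()-f0
        if np.linalg.norm(f)>lim: print('stop z',round(z,4),f.round(1)); break
    print('down z',round(z,4),'F',(force()-f0).round(1)); return z
E
python3 - <<'E'
from h import *
psi=-1.63
a=R.from_quat(O(psi,PHI)).as_matrix()[:,2]
g=np.array([*BR,.108])
bot.gripper_open()
bot.move_to(*G(g-a*.12,psi,PHI))
lin(g,psi,PHI,.1)
bot.gripper_close(40); s=status.sense(); print(s['grip_width'],s['eef_pos'],s['wrist_force'].round(1),s['t'])
lin([*BR,.16],psi,PHI,.08); lin([*BR,.30],psi,PHI,.2)
print(status.sense()['grip_width'],force().round(1))
lin([*BORE,.30],-2.0,PHI,.25)
p,d,c=cam('scene','held.png')
p2,d2,c2=cam('wrist','heldw.png'); np.save('heldw.npy',cloud(d2,c2))
u=px(c,[[*BORE,.25]])[0].astype(int); print(u, status.sense()['t'])
cv2.imwrite('pics/held_c.png',np.hstack([cv2.resize(p[max(u[1]-90,0):u[1]+70,u[0]-80:u[0]+80],(400,400)),cv2.resize(p2,(400,400))]))
E
```

```text
0.01565107722706059 [ 0.40870262 -0.32223456  0.11099761] [-0.7 -0.2  1. ] 21.7917
0.01579856664177442 [ 0.8 -0.4 -1.6]
[346  93] 25.425
```

View pics/held_c.png

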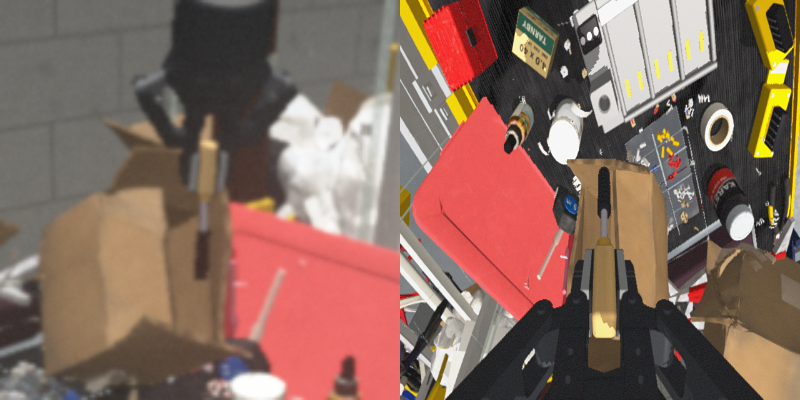

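The brush hangs plumb in the jaws, above the boss. Now the strokes.

```bash
python3 - <<'E'
from h import *
X=np.load('heldw.npy')
for z0,z1 in ((.2,.22),(.22,.24),(.28,.3),(.3,.32)):
    P=X[near(X,*BORE,.025,.025,z0,z1)]; print(z0,len(P),(P[:,:2].mean(0).round(4),P.min(0)[:2].round(4),P.max(0)[:2].round(4)) if len(P) else '')
psi=-2.0
lin([*BORE,.175],psi,PHI,.15)
z=descend([*BORE,.175],psi,PHI,.150)   # entry
z=descend([*BORE,z],psi,PHI,.114,lim=6)
print(status.sense()['grip_width'])
E
```

```text
0.2 300 (array([ 0.7118, -0.0196]), array([ 0.7072, -0.0223]), array([ 0.7197, -0.0126]))
0.22 376 (array([ 0.7118, -0.0196]), array([ 0.7072, -0.0226]), array([ 0.7198, -0.012 ]))
0.28 2196 (array([ 0.7102, -0.0229]), array([ 0.6907, -0.0332]), array([ 0.7306, -0.0113]))
0.3 4114 (array([ 0.7099, -0.0236]), array([ 0.6889, -0.0395]), array([ 0.7313, -0.0068]))
down z 0.15 F [ 0.2 -0.7  0.1]
stop z 0.114 [-1.5  0.  10. ]
down z 0.114 F [-1.5  0.  10. ]
0.015542296478204794
```

```bash
python3 - <<'E'
from h import *
psi=-2.0
bot.sleep(.3)
lin([*BORE,.153],psi,PHI,.08); bot.sleep(.2)
z=descend([*BORE,.153],psi,PHI,.113,lim=7); bot.sleep(.3)
print(status.sense()['grip_width'],status.sense()['eef_pos'])
lin([*BORE,.175],psi,PHI,.08); lin([*BORE,.30],psi,PHI,.2)
lin([*BR,.30],-1.63,PHI,.25); bot.sleep(.2)
X=cloud(*(lambda t:(t[1],t[2]))(cam('wrist','ret.png')))
for z0,z1 in ((.2,.22),(.22,.24)):
    P=X[near(X,*BR,.025,.025,z0,z1)]; print(z0,len(P),(P[:,:2].mean(0).round(4)-BR,P[:,:2].min(0)-BR,P[:,:2].max(0)-BR) if len(P) else '')
lin([*BR,.152],-1.63,PHI,.15)
z=descend([*BR,.152],-1.63,PHI,.109,step=.003,lim=8)
print(status.sense()['grip_width'],status.sense()['t'])
E
```

```text
stop z 0.113 [-2.5  0.6 16.5]
down z 0.113 F [-2.5  0.6 16.5]
0.015491758060571405 [ 0.71447652 -0.01517842  0.11854775]
0.2 296 (array([-0.001 , -0.0045]), array([-0.00711731, -0.00684869]), array([0.00552487, 0.00079508]))
0.22 385 (array([-0.0009, -0.0044]), array([-0.00692916, -0.00735362]), array([0.0057896 , 0.00071099]))
down z 0.109 F [ 0.3  0.9 -0.4]
0.015507720203762553 43.8667
```

```bash
python3 - <<'E'
from h import *
psi=-1.63
z=descend([*BR,.109],psi,PHI,.106,step=.001,lim=6)
bot.gripper_open(); a=R.from_quat(O(psi,PHI)).as_matrix()[:,2]
lin(np.array([*BR,z])-a*.12,psi,PHI,.12)
# look: stand then packs
from look import look
p,X,c=look(.411,-.29,.40,-1.6,'s2')
for q in [(.412,-.267,.02,.02,.115,.14),(.4086,-.32,.02,.02,.115,.14)]: print(rect(X,near(X,*q)))
p,X,c=look(.43,.10,.45,-1.6,'p2')
for f in imaging.find_in('wrist','pack_1'):
    e=w(c,f['centre']); r=min((fitmodel([clean(X)],[e[0],e[1],k],PACK,.003) for k in (-1.25,-1.6,-1.9)),key=lambda r:r.fun); print(round(f['conf'],2),e.round(3),r.x.round(4),r.fun.round(0))
print(status.sense()['t'])
E
```

```text
stop z 0.107 [-1.7  1.2  7.7]
down z 0.107 F [-1.7  1.2  7.7]
[0.4124, -0.268, 0.0161, 0.0156, 1.5331, 384.0, 0.1254]
[0.4087, -0.3219, 0.0158, 0.0156, 1.5358, 452.0, 0.1273]
0.6 [0.426 0.036 0.025] [ 0.4234  0.0334 -1.21  ] -445.0
0.6 [0.424 0.141 0.027] [ 0.4273  0.1547 -1.9606] -443.0
49.0833
```

View pics/p2.png

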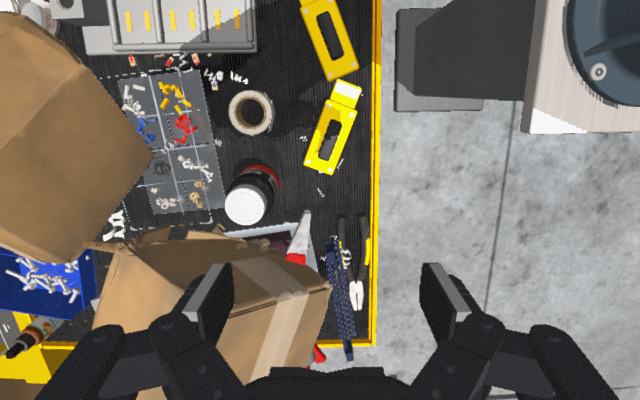

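The brush is back in its hole. The view shows both packs, and the left one has been knocked towards the right pack, so I'll refit each one just before grasping it. Pack 2 goes into bay 2 first.

```bash
cat > load.py <<'E'
from h import *
from look import look
H=.060
def tcp(o,psi,phi): return np.array(o)+R.from_euler('z',psi).as_matrix()@R.from_euler('y',phi).as_matrix()@np.array([0,0,H]), O(psi,phi)
def tip(tx,ty,tz,phi,speed):
    M=R.from_euler('z',DK[2]).as_matrix(); t=np.array([DK[0],DK[1],0])+M@np.array([tx,ty,tz])
    o=t-M@R.from_euler('y',phi).as_matrix()@np.array([.073,0,0]); p,q=tcp(o,DK[2],phi); bot.move_l(p,q,speed)
def st(m,f0): 
    s=status.sense(); print(m,(force()-f0).round(1),'gw',round(s['grip_width'],4),'z',s['eef_pos'][2].round(4))
def locate(e,yaws,name):
    r=[]
    for k,ps in enumerate((-1.6,1.54)):
        p,X,c=look(e[0],e[1],.36,ps,f'{name}{k}')
        r.append(min((fitmodel([clean(X)],[e[0],e[1],y],PACK,.003) for y in yaws),key=lambda r:r.fun)); print(r[-1].x.round(4),r[-1].fun.round(0),rect(X,near(X,*r[-1].x[:2],.035,.04,.043,.06)))
    return np.mean([q.x for q in r],0)
def grab(x):
    bot.gripper_open()
    for z in (.10,.0): p,q=tcp([x[0],x[1],z],x[2],0); (bot.move_to(p,q) if z else bot.move_l(p,q,.1))
    bot.gripper_close(90); st('grasp',0)
    p,q=tcp([x[0],x[1],.03],x[2],0); bot.move_l(p,q,.06); p,q=tcp([x[0],x[1],.13],x[2],0); bot.move_l(p,q,.15); st('lift',0)
def approach(by):
    tip(.036,by,.12,.25,.2); bot.sleep(.3)
E
python3 - <<'E'
from load import *
x=locate([.4234,.0365],(-1.2,-1.25),'k2')
grab(x); approach(0.); st('over',0)
p,d,c=cam('scene','a.png'); u=px(c,[[.60,-.03,.08]])[0].astype(int)
cv2.imwrite('pics/a_c.png',cv2.resize(p[u[1]-75:u[1]+75,u[0]-100:u[0]+100],(800,600),interpolation=cv2.INTER_CUBIC)); print(status.sense()['t'])
E
```

```text
[ 0.4236  0.035  -1.21  ] -899.0 [0.4236, 0.0351, 0.0499, 0.0166, -1.1972, 983.0, 0.0494]
[ 0.4239  0.0349 -1.2127] -860.0 [0.4239, 0.0352, 0.0499, 0.0166, -1.2002, 995.0, 0.0494]
grasp [0.5 0.  5.1] gw 0.0137 z 0.0603
lift [ 0.1 -0.1 -3.5] gw 0.0134 z 0.1891
over [ 0.4  0.4 -2.2] gw 0.0138 z 0.1966
60.1917
```

View pics/a_c.png

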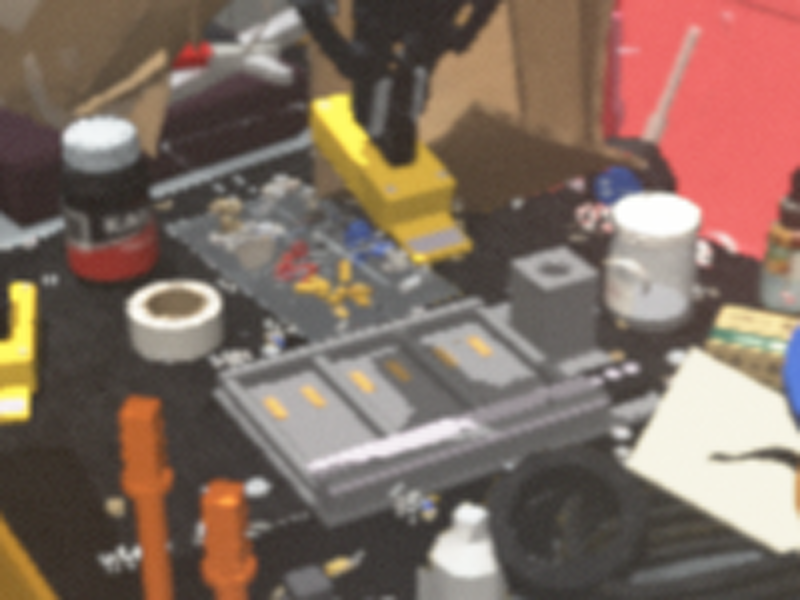

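The pack is firmly held, tongue down, above the dock. Now hook it in.

```bash
cat >> load.py <<'E'
def hook(by):
    f0=force(); tip(.036,by,.03,.25,.12); st('low',f0)
    for z in (.022,.016,.011):
        tip(.036,by,z,.25,.05); st('z',f0)
        if np.linalg.norm(force()-f0)>14: return False
    for x in (.040,.044,.048,.052,.056,.060):
        tip(x,by,.011,.25,.05); st(f'x{x}',f0)
        if np.linalg.norm(force()-f0)>15: return False
    return True
def swing(by,x=.060):
    f0=force()
    for ph in (.2,.15,.1,.05,.02,0.):
        tip(x,by,.0095,ph,.04); st(f'phi{ph}',f0)
        if np.linalg.norm(force()-f0)>25: return False
    for z in (.0085,.0075,.0065):
        tip(x,by,z,0.,.02); st(f'z{z}',f0)
        if (force()-f0)[2]>12: break
    return True
E
python3 - <<'E'
from load import *
ok=hook(0.); print(ok, ok and swing(0.), status.sense()['t'])
E
```

```text
low [ 0.5  1.6 -0.6] gw 0.0134 z 0.1069
z [ 0.2  1.1 -0.7] gw 0.013 z 0.0981
z [ 0.4  0.9 -0.8] gw 0.0129 z 0.0918
z [-0.1  0.8 -0.5] gw 0.0133 z 0.0868
x0.04 [-0.7  2.  -1. ] gw 0.0128 z 0.0873
x0.044 [0.2 0.4 0.2] gw 0.0132 z 0.0873
x0.048 [ 0.5  2.1 -0.7] gw 0.0137 z 0.0872
x0.052 [ 0.5  1.4 -0.8] gw 0.0133 z 0.0872
x0.056 [ 0.1  1.6 -0.2] gw 0.0135 z 0.0872
x0.06 [ 0.1  4.8 -0.5] gw 0.0132 z 0.0873
phi0.2 [ 0.3 -0.5  1.6] gw 0.0136 z 0.0829
phi0.15 [-0.6 -1.1  2.2] gw 0.0136 z 0.0798
phi0.1 [-0.4 -2.2  0.3] gw 0.0137 z 0.0765
phi0.05 [-0.8 -2.4 -0.3] gw 0.0134 z 0.073
phi0.02 [-0.3 -4.5  0.7] gw 0.0133 z 0.0709
phi0.0 [ 0.4 -3.9 -0.1] gw 0.0134 z 0.0695
z0.0085 [-0.5 -3.3  0.6] gw 0.0131 z 0.0685
z0.0075 [-1.8 -4.   7.3] gw 0.0132 z 0.0683
z0.0065 [-3.6 -5.1 14.9] gw 0.013 z 0.0681
True True 65.7583
```

```bash
python3 - <<'E'
from load import *
bot.gripper_open(); tip(.060,0.,.09,0.,.12)
p,X,c=look(.6,-.02,.42,-1.6,'v2'); r=fitmodel([clean(X)],[.603,-.02,-1.6],[(a,b,cc,d,z+.008) for a,b,cc,d,z in PACK[:3]],.003)
M=R.from_euler('z',DK[2]).as_matrix()[:2,:2]; print('seated',r.x.round(4),r.fun, 'in dock',(M.T@(r.x[:2]-DK[:2])).round(4), rect(X,near(X,*r.x[:2],.03,.04,.045,.07)))
P=X[near(X,*r.x[:2],.02,.04,.028,.045)]; A=np.c_[P[:,:2]-r.x[:2],np.ones(len(P))]; print('top plane',np.linalg.lstsq(A,P[:,2],rcond=None)[0].round(4))
p,X,c=look(.43,.13,.45,-1.6,'p3')
fs=[w(c,f['centre']) for f in imaging.find_in('wrist','pack_1')]; print(fs)
e=min(fs,key=lambda e:abs(e[0]-.427)+abs(e[1]-.15))
x=locate(e[:2],(-1.6,-1.95,-2.2),'k1'); np.save('x1.npy',x); print(x,status.sense()['t'])
E
```

```text
seated [ 0.6042 -0.0192 -1.6024] -485.5846733799873 in dock [-0.0128  0.0004] [0.6045, -0.0191, 0.0493, 0.0157, 1.5422, 715.0, 0.0573]
top plane [-0.0026 -0.0031  0.0336]
[array([0.42211494, 0.14106096, 0.02788775]), array([0.59960118, 0.02461428, 0.03351046])]
[ 0.4277  0.1541 -1.9657] -858.0 [0.4398, 0.1488, 0.0496, 0.0428, 1.1737, 950.0, 0.0493]
[ 0.428   0.154  -1.9647] -887.0 [0.4401, 0.149, 0.0502, 0.0429, 1.1702, 1043.0, 0.0494]
[ 0.427877    0.15406456 -1.96519918] 72.8083
```

```bash
python3 - <<'E'
from load import *
x=np.load('x1.npy'); grab(x); approach(-.056); st('over',0)
ok=hook(-.056); print(ok, ok and swing(-.056), status.sense()['t'])
E
```

```text
grasp [-2.7 -0.6  6.5] gw 0.0131 z 0.0604
lift [-0.1  0.1 -3.9] gw 0.0133 z 0.1891
over [ 0.1  0.3 -3.3] gw 0.0136 z 0.1964
low [ 0.2 -0.4  0.4] gw 0.0132 z 0.1068
z [ 0.5 -0.1  0.2] gw 0.0131 z 0.0981
z [ 0.1 -0.5  0.4] gw 0.0134 z 0.0918
z [-0.4 -0.4 -0.1] gw 0.0134 z 0.0869
x0.04 [ 0.2 -0.6 -0.5] gw 0.0132 z 0.0873
x0.044 [-0.5 -0.4  0.2] gw 0.0132 z 0.0873
x0.048 [-0.4 -0.5  0.3] gw 0.013 z 0.0872
x0.052 [-0.4 -0.1 -0.8] gw 0.0135 z 0.0872
x0.056 [-0.6 -0.4 -0.4] gw 0.0131 z 0.0872
x0.06 [1.2 4.8 0.4] gw 0.013 z 0.0873
phi0.2 [-1.4 -1.1  2.2] gw 0.0135 z 0.0829
phi0.15 [-1.6 -1.2  0.9] gw 0.0133 z 0.0798
phi0.1 [-1.8 -2.   1. ] gw 0.013 z 0.0765
phi0.05 [-1.1 -1.6  1.1] gw 0.0133 z 0.0731
phi0.02 [-1.2 -1.4 -0.1] gw 0.0132 z 0.071
phi0.0 [-1.  -2.8  1.1] gw 0.0137 z 0.0695
z0.0085 [-1.2 -1.7  1.1] gw 0.0138 z 0.0685
z0.0075 [-4.7 -2.8 10.8] gw 0.0136 z 0.0684
z0.0065 [-8.  -2.7 22. ] gw 0.0136 z 0.0684
True True 85.525
```

```bash
python3 - <<'E'
from load import *
tip(.060,-.056,.008,0.,.02)
bot.gripper_open(); tip(.060,-.056,.09,0.,.12)
p,X,c=look(.57,-.02,.45,-1.6,'v3'); M=R.from_euler('z',DK[2]).as_matrix()[:2,:2]
for by in (-.056,0):
    o=DK[:2]+M@[-.013,by]
    r=fitmodel([clean(X)],[*o,-1.6],[(a,b,cc,d,z+.008) for a,b,cc,d,z in PACK[:3]],.003)
    P=X[near(X,*r.x[:2],.018,.04,.028,.045)]; A=np.c_[P[:,:2]-r.x[:2],np.ones(len(P))]
    print('seated',r.x[2].round(4),r.fun.round(0),'in dock',(M.T@(r.x[:2]-DK[:2])).round(4),'plane',np.linalg.lstsq(A,P[:,2],rcond=None)[0].round(4))
a=[]
for k,ps in enumerate((-1.6,1.54)):
    p,X,c=look(.413,-.268,.40,ps,f'r{k}'); a.append(rect(X,near(X,.413,-.267,.02,.02,.115,.14))); print(a[-1], rect(X,near(X,.4086,-.32,.02,.02,.115,.14)))
np.save('rod.npy',np.mean(a,0))
t,_,c=cam('top','top2.png')
for f in imaging.find_in('top','pack_1'): print('top pack',round(f['conf'],2),w(c,f['centre']).round(3))
cv2.imwrite('pics/m3.png',np.hstack([cv2.resize(cv2.imread('pics/v3.png')[:300],(400,400)),cv2.resize(t[60:300,90:560],(400,400))])); print(status.sense()['t'])
E
```

```text
seated -1.6014 -385.0 in dock [-0.0132 -0.0574] plane [ 0.0017 -0.0017  0.0338]
seated -1.6033 -362.0 in dock [-0.0133  0.0011] plane [-0.0076 -0.002   0.0338]
[0.4126, -0.2677, 0.0156, 0.0154, 1.5373, 383.0, 0.1254] [0.4084, -0.3222, 0.0164, 0.0156, 1.5511, 513.0, 0.1272]
[0.413, -0.2677, 0.016, 0.0154, -0.0951, 390.0, 0.1255] [0.409, -0.3217, 0.0156, 0.0156, 1.543, 364.0, 0.1273]
top pack 0.82 [ 0.604 -0.021  0.031]
top pack 0.73 [ 0.543 -0.022  0.032]
top pack 0.56 [ 0.405 -0.287  0.038]
92.5333
```

View pics/m3.png

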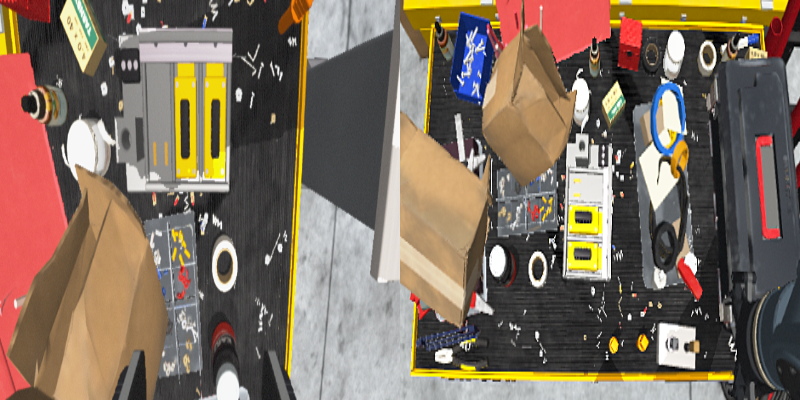

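Both packs lie flat in bays 1 and 2, and the stand shows the brush back in place. Neither view has a third pack. Now the rod.

```bash
python3 - <<'E'
from h import *
rd=np.load('rod.npy')[:2]; psi=-1.63; a=R.from_quat(O(psi,PHI)).as_matrix()[:,2]
g=np.array([*rd,.112]); bot.gripper_open()
bot.move_to(*G(g-a*.12,psi,PHI)); lin(g,psi,PHI,.1)
bot.gripper_close(60); print(status.sense()['grip_width'],force().round(1))
lin([*rd,.16],psi,PHI,.08); lin([*rd,.31],psi,PHI,.2)
psi=-1.8
lin([*BORE,.31],psi,PHI,.25); bot.sleep(.2)
p,d,c=cam('wrist','rodw.png'); X=cloud(d,c)
P=X[near(X,*BORE,.025,.025,.215,.25)]; print(len(P),P[:,:2].min(0)-BORE,P[:,:2].max(0)-BORE,force().round(1))
lin([*BORE,.185],psi,PHI,.15)
z=descend([*BORE,.185],psi,PHI,.155,lim=6)
if z<.1551: z=descend([*BORE,z],psi,PHI,.118,step=.003,lim=7)
s=status.sense(); print(s['grip_width'],s['eef_pos'],s['t'])
E
```

```text
0.015204987276957035 [-0.3 -0.8  2.1]
656 [-0.00716287 -0.00813349] [0.00642336 0.0015217 ] [-0.3  0.1 -1.5]
down z 0.155 F [0.7 1.  1.3]
stop z 0.119 [-1.2  0.3  8.1]
down z 0.119 F [-1.2  0.3  8.1]
0.014636549498245745 [ 0.71415913 -0.01546709  0.1230925 ] 107.4417
```

Contact came at the expected bottom height (0.119–0.120). Release, retreat and verify.

```bash
python3 - <<'E'
from load import *
psi=-1.8; a=R.from_quat(O(psi,PHI)).as_matrix()[:,2]
f0=force(); bot.gripper_open(); bot.sleep(.3); print('after open',(force()-f0).round(1))
lin(np.array([*BORE,.119])-a*.12,psi,PHI,.1)
p,X,c=look(.66,-.05,.45,-1.6,'fin')
print('rod top',rect(X,near(X,*BORE,.03,.03,.118,.15)))
M=R.from_euler('z',DK[2]).as_matrix()[:2,:2]
for by in (-.056,0):
    o=DK[:2]+M@[-.013,by]; print('grip',rect(X,near(X,*o,.02,.035,.05,.066)))
bot.move_j([-.9,.1,.3,1.6,0,-1.6])
t,_,_=cam('top','top3.png'); s,d,c=cam('scene','sc3.png')
for l in ('nut_jar','black_bottle','brush'):
    for f in imaging.find_in('scene',l)[:1]: print(l,round(f['conf'],2),w(c,f['centre']).round(3))
cv2.imwrite('pics/fin_m.png',np.hstack([cv2.resize(s[100:360,150:450],(400,400)),cv2.resize(p[:300],(400,400))])); print(status.sense()['t'])
E
```

```text
after open [ 1.1  1.  -6.8]
rod top [0.723, -0.0043, 0.0411, 0.0392, -0.0067, 585.0, 0.1329]
grip [0.5478, -0.0176, 0.0489, 0.0173, 1.5394, 621.0, 0.0572]
grip [0.604, -0.0196, 0.0499, 0.0166, 1.5387, 613.0, 0.0572]
nut_jar 0.92 [ 0.78  -0.022  0.051]
black_bottle 0.9 [0.522 0.2   0.061]
brush 0.72 [ 0.405 -0.324  0.105]
112.8917
```

View pics/fin_m.png

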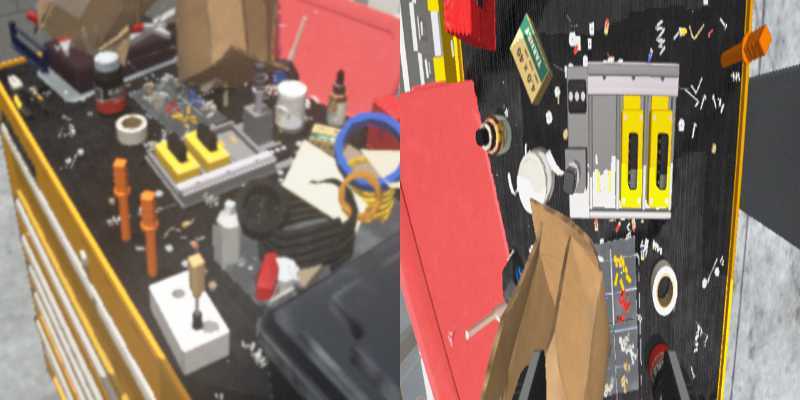

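The picture shows the rod seated in the boss, with its top measured at 0.133 m against 0.134 m expected. Both packs are home, the brush is in its hole, and the jar and bottle are upright.

```bash
python3 -c "
from plant import workorder; print(workorder.job_done())"
```

```text
the job is handed in; nothing more can be done
None
```

The job is handed in: the bore was brushed with two full strokes and the brush put back, the two packs present (no third seen) are flat in bays 1 and 2, the rod is bottomed in the bore, and the jar and bottle are still standing.

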